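# Spring and locking collar on a tiller shaft

## Task

Put the return spring and its locking collar back on the keyed drive shaft that stands in the bench vise. Thread the spring over the shaft end with its turned-in tail downward, pressing only lightly and twisting a little whenever it snags, until it sits home on the dark dog ring; then pass the brass collar over the shaft, lugs down, push it down against the spring into the shaft's round groove and turn it an eighth of a turn so that it stays locked when you let go. Never force the parts on the shaft (a push of 15 N is plenty) and leave the other things on the bench alone.

Things in the scene. Friction and masses are not known exactly. Their poses are not given: they have to be found in the camera images.
- shoulder (a point): Centre of the top face of the dark dog ring (54 mm diameter) on the vertical shaft: the spring's seat. On the shaft's axis; z up along the shaft; x points along the vise from its screw handle to its anvil. Above it the shaft is 34 mm thick with 4 straight keyways 90 deg apart, each 6.8 mm wide and 6 mm deep (22 mm core).
- groove (a point): On the shaft's axis, 44 mm above the shoulder: middle of a round groove (bare 22 mm core all round) from 38 to 50 mm above the shoulder, where the collar's lugs go. The keyways run in line above and below it. How the keyways are turned about the axis differs every time and is not measured (these points do not turn with them): it must be seen or felt. The shaft is clamped and does not turn.
- lands_top (a point): On the shaft's axis, 64 mm above the shoulder: top of the full-thickness shaft with the keyways' open ends (outer edge chamfered over the last 4 mm). Here the spring's tail or the collar's lugs snag when they are not over a keyway; the tail may snag again at the groove's lower edge (38 mm).
- shaft_tip (a point): Centre of the shaft's top end, 72 mm above the shoulder: a bare 22 mm core from 64 to 66 mm, then a taper to 16 mm diameter.
- spring: Grey coil compression spring, 46.8 mm outer diameter, 60 mm free length, 4.2 mm wire, clear bore 37 mm, upright in the tray, 0.1 to 0.16 kg. Origin: centre of its underside; z up along it. Stiffness 0.6 N/mm over the whole length (a part of the length is stiffer in proportion), 24 mm travel. Home: origin at the shoulder. Its yaw may slip by some 0.2 rad when gripped.
- tail (a point): Inner end of the spring's turned-in tail: the wire end of the bottom coil, bent straight inward along the spring's +x axis and pressed square (4.2 mm wide), reaching to 12 mm from the spring's centre, 2 mm above its underside. The tail must run down one of the four keyways, any one; it fits within about 0.08 rad.
- collar: Brass locking collar, lying flat in the tray, lugs down: octagon 50 mm across flats, 15 mm high, 0.09 to 0.14 kg. Origin: centre of its underside; z up; +x in the middle of a flat. Bore 37.4 mm. It meets the top of the free spring 60 mm above the shoulder. With its underside 38 to 45 mm above the shoulder its lugs are in the groove and it turns freely.
- lug (a point): Inner end of one of the collar's four lugs, at its +x: 12 mm from the centre; lugs 90 deg apart, 3.8 mm wide, in the bottom 5 mm. They pass the keyways (within about 0.08 rad). In the groove, turned 45 deg either way, they lie under the full-thickness part above; let go, the spring lifts the collar until they bear there (underside 45 mm above the shoulder, about 9 N).
- tray: Shallow dark steel parts tray, fixed, 220 by 340 mm (long side along its y), floor 3 mm above the bench, rim 12 mm high. Origin: centre of its underside. Spring and collar stand about 20 mm from its centre towards -x and about 80 mm either side of it along y, either way round; bearing and pinion along its +x side.
- vise: Blue bench vise, fixed to the bench, holding the shaft upright. Origin: on the bench, on the shaft's axis, 145 mm below the shoulder. Jaws 104 mm wide along its y, jaw tops 28 mm below the shoulder; screw handle 135 mm towards its -x, anvil (100 mm high) up to 130 mm towards its +x.
- bearing: Ball bearing, 47 mm diameter, 14 mm high, in the tray at the +x side. Leave it. Origin: centre of its underside.
- pinion: Small dark gear, 46 mm diameter, 24 mm high, in the tray at the +x side. Leave it. Origin: centre of its underside.
- screwdriver: Red screwdriver, 200 mm long, lying on the bench. Leave it. Origin: middle of its underside.
- hammer: Hammer with a wooden handle, 260 mm long, head 80 mm wide, lying on the bench. Leave it. Origin: middle of its underside.
- wrench: Steel wrench, 180 mm long, lying on the bench. Leave it. Origin: middle of its underside.
- oil: Yellow oil bottle, 52 mm diameter, 130 mm high, standing on the bench. Leave it. Origin: middle of its underside.
- jar: Amber jar, 68 mm diameter, 85 mm high, standing on the bench. Leave it. Origin: middle of its underside.
Mind the look-alikes: they are no part of the job. Several things look just like the collar: the one meant starts farthest to the robot's right.

How it is judged:
By the outcome, as a careful person would: the job done as asked, in the order asked, and still so for the second after the job is handed in, with the robot touching nothing.
It also fails if it takes over 72 s, if anything falls off the work surface, if the arm or the gripper's body presses on something with over 40 N, if the wrist force passes 120 N, or if a joint passes its speed limit or range.

## Robot

A 6-joint arm with a two-finger parallel gripper is mounted at the origin on the work surface. World frame = base frame: x ahead of the robot, y to its left, z up, the work surface at z = 0. Lengths are in m, angles in degrees, forces in N, time in s.
With the tool pointing down it reaches from about 0.35 to 0.875 m from the base axis. Payload 15.5 kg.
Tool frame: the origin (TCP) lies midway between the tips of the shut fingers; the grasp point (between the pads) lies 19 mm behind it (arm.grasp_offset is the distance from the TCP to the grasp point, in m); z points along the fingers, y is the line along which they close (so a half turn about z gives the same grasp; the last joint's range is limited). The gripper opens to 85 mm and grips with 20 to 120 N. Pads are 22 mm wide; open, the fingers measure 114 mm over their backs; the gripper's body (76 mm by 85 mm) begins 54 mm behind the grasp point. The pads swing forward as they close: fully open they stand 13 mm farther back than shut.
Start: joints at [70.159, 28.281, 77.091, -0, 74.628, -5.472], TCP at [0.155, 0.605, 0.231] pointing down, gripper open.
Joint ranges: [-166.48, 166.48], [-47.26, 123.95], [12.59, 153.08], [-70.14, 250.14], [6.76, 159.57], [-176.63, 176.63]. Speed limits (degrees/s): [108.29, 108.29, 147.25, 172.46, 172.46, 172.46].

## Interface

Orientations are given as a 3x3 rotation matrix whose columns are the frame's x, y, z axes.
In Python, from bench import arm gives the robot as it stands.
- The arm moves only by the tool move_arm, never from a script. Its argument "series" is a list of rows, each an object with "slide": the shift along the world's x, y, z in mm, a list of three; "twist": the turn about the world's z in rad. A call has 1 to 8 rows; each row is the pose to reach, as a shift and turn from the pose commanded when the call began; what a row does not reach only later rows make up. A row lasts 1/12 s, in which the tool goes at most 41.7 mm and 7.16 degrees, less where a joint would pass 70% of its speed; a pose out of reach is approached as far as the arm can. A call with a gripper value outside its range is refused whole. "claw" is the closure, from -1 (fully open) to 1 (shut), so that 0 is half open, set as the call begins (left out, the last holds). The fingers move at their own pace and stop on an object; the grip force is fixed at half the most. Time passes only in rows, so rows that repeat a pose let the fingers close. It gives the time, the measured TCP pose, the force, the opening and the grip force at its end, in the units of the state.
- arm.observe(): the state, without advancing time (a new reading comes with each control period).
- arm.snapshot(name): name is "side" or "top"; returns a dict with "pixels" (400x640x3 uint8, red, green, blue), "z_map" (400x640 float32, m along the optical axis (not along the pixel's ray), 0 where there is no reading), "mtx" (3x3 intrinsics, pixels), "k1" (the pictures are not rectified: a ray, as slopes to the right and down, at radius r is drawn at 1 + k1 r^2 times it, then the intrinsics apply), "R" (3x3) and "t" (3): a world point X has camera coordinates R X + t. Camera axes: x right, y down, z forward; pixel columns grow to the right and rows downward; lengths in m; the calibration is good to about 2 mm. A picture is of the moment at which its call begins.
- arm.finish_job(): hands the job in; it is judged then, once.
The state is a dict: "t": time; "joint_positions": joint angles; "qvel": joint speeds; "joint_efforts": joint torques, N m; "position": TCP position; "tcp_rot": TCP orientation; "wrist_force": force on the tool from outside, world axes, zero at the start; "torque": the same for the moment, N m; "width": finger opening in m; "grasp_force": force on a finger pad.
Only numpy, scipy, OpenCV 4.12 (cv2) and the standard library are available. Lean on these libraries where they do the work, as an engineer would, in place of code of your own. Each camera call takes 0.05 s, during which the arm holds its last target. There are 200 camera calls.

## Working session

There is one attempt and no reset: what is moved stays moved. The work goes in short steps, Python scripts to look and compute and a tool call to move; the robot and the scene stay as the last step left them, time stands still between calls to the robot, and variables do not carry over. Pictures are saved under pics/ and viewed, at most 10 in all, crops included, and the job is handed in when it is done.

Besides the shell and the picture viewer there is one more tool, called after "Request:" as name(argument=value, ...) on one line, values as JSON. move_arm: Moves the arm, as the interface text tells. Its arguments: {"type":"object","properties":{"series":{"type":"array","items":{"type":"object","properties":{"slide":{"type":"array","items":{"type":"number"}},"twist":{"type":"number"}}}},"claw":{"type":"number"}},"required":["series"]}

```bash
mkdir -p pics; cat > h.py <<'E'
import numpy as np, cv2
from bench import arm
def snap(n):
    s=arm.snapshot(n)
    return {k:(np.array(v) if k!='k1' else v) for k,v in s.items()}
def rays(s,uv):
    uv=np.atleast_2d(np.array(uv,float)); K=s['mtx']
    d=np.stack([(uv[:,0]-K[0,2])/K[0,0],(uv[:,1]-K[1,2])/K[1,1]],1)
    p=d.copy()
    for _ in range(20): p=d/(1+s['k1']*(p**2).sum(1,keepdims=True))
    return np.c_[p,np.ones(len(p))]
def onplane(s,uv,z):
    r=rays(s,uv)@s['R']; c=-s['R'].T@s['t']
    return c+r*((z-c[2])/r[:,2])[:,None]
def pts(s,uv):
    uv=np.atleast_2d(uv); z=s['z_map'][uv[:,1].astype(int),uv[:,0].astype(int)]
    return (rays(s,uv)*z[:,None]-s['t'])@s['R']
def proj(s,X):
    c=np.atleast_2d(X)@s['R'].T+s['t']; p=c[:,:2]/c[:,2:]
    p=p*(1+s['k1']*(p**2).sum(1,keepdims=True)); K=s['mtx']
    return np.c_[p[:,0]*K[0,0]+K[0,2],p[:,1]*K[1,1]+K[1,2]]
def save(im,name,f=1):
    cv2.imwrite('pics/'+name,cv2.cvtColor(cv2.resize(im,None,fx=f,fy=f,interpolation=cv2.INTER_CUBIC),cv2.COLOR_RGB2BGR))
E
python3 - <<'E'
from h import *
a=snap('top');b=snap('side')
save(a['pixels'],'top.png',1.25);save(b['pixels'],'side.png',1.25)
for s in(a,b): print((-s['R'].T@s['t']).round(3),s['mtx'].round(1).tolist(),s['R'].round(2).tolist())
o=arm.observe();print(o['t'],o['position'],np.array(o['tcp_rot']).round(3).tolist(),o['width'])
E
```

```text
[ 0.349 -0.025  1.625] [[500.6, 0.0, 322.6], [0.0, 500.6, 195.2], [0.0, 0.0, 1.0]] [[0.0, -1.0, 0.01], [-0.99, -0.0, -0.15], [0.15, -0.01, -0.99]]
[0.508 0.852 0.858] [[405.1, 0.0, 313.2], [0.0, 405.1, 201.3], [0.0, 0.0, 1.0]] [[-1.0, -0.05, 0.0], [-0.04, 0.61, -0.79], [0.04, -0.79, -0.62]]
0.1 [0.15497637 0.60515411 0.23077339] [[-0.969, 0.248, -0.0], [0.248, 0.969, -0.001], [0.0, -0.001, -1.0]] 0.08524172853559359
```

View pics/top.png

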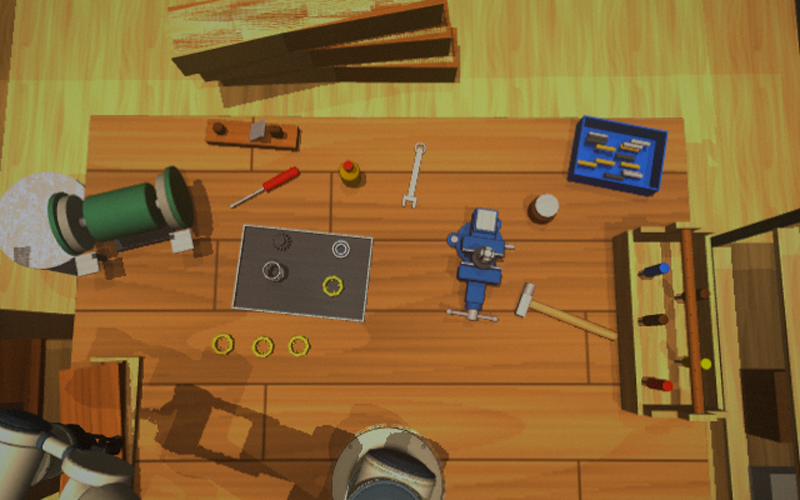

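View pics/side.png

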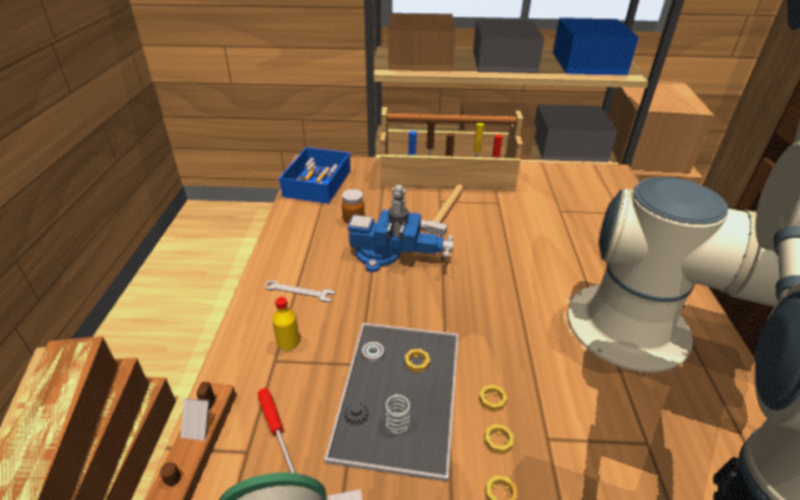

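Collar-like things in top.png (800 px wide): brass rings at (333,286) in the tray and (299,346), (262,347), (222,344) on the bench. The robot's right is -y, which is image right, so I choose (333,286), the ring lying in the tray. The bearing is at (341,249), the pinion at (282,243), the spring at (272,271) and the shaft at (487,255).

```bash
python3 - <<'E'
from h import *
a=snap('top');b=snap('side')
def region(s,x0,x1,y0,y1):
    v,u=np.mgrid[y0:y1,x0:x1]; uv=np.c_[u.ravel(),v.ravel()]; ok=s['z_map'][uv[:,1],uv[:,0]]>0
    return uv[ok],pts(s,uv[ok])
def cen(P): return [P[:,0].min().round(4),P[:,0].max().round(4),P[:,1].min().round(4),P[:,1].max().round(4),np.median(P[:,2]).round(4),len(P),P.mean(0).round(4).tolist()]
def px(s,P,uv): pass
for n,s,boxes in(('top',a,dict(spring=(205,232,203,231),collar=(254,280,216,242),shaft=(378,402,192,216))),('side',b,dict(spring=(305,332,312,350),collar=(318,350,275,300),shaft=(305,332,140,178)))):
    for k,bx in boxes.items():
        uv,P=region(s,*bx)
        lo,hi=dict(spring=(.05,.075),collar=(.012,.03),shaft=(.195,.23))[k]
        m=(P[:,2]>lo)&(P[:,2]<hi)
        if m.any(): print(n,k,cen(P[m]),'uv',uv[m].mean(0).round(1))
        if k=='shaft':
            h,e=np.histogram(P[:,2],np.arange(.1,.24,.01));print(h)
# collar colour, top ring ellipse in each view
for n,s,bx in(('top',a,(250,284,212,246)),('side',b,(315,353,270,304))):
    x0,x1,y0,y1=bx; hsv=cv2.cvtColor(np.ascontiguousarray(s['pixels'][y0:y1,x0:x1]),cv2.COLOR_RGB2HSV)
    m=((hsv[...,0]>18)&(hsv[...,0]<35)&(hsv[...,1]>130)&(hsv[...,2]>80)).astype(np.uint8)
    c=max(cv2.findContours(m,0,1)[0],key=len); e=cv2.fitEllipse(c); print(n,e,m.sum(),onplane(s,np.add(e[0],(x0,y0)),.018 if n=='top' else .0105).round(4))
T=[]
for s,c in((a,(218,217)),(a,(266,229)),(a,(390,204)),(b,(318,331)),(b,(334,287)),(b,(319,158))):
    u,v=c; T.append(cv2.resize(s['pixels'][v-18:v+18,u-18:u+18],(260,260),interpolation=cv2.INTER_CUBIC))
save(np.vstack([np.hstack(T[:3]),np.hstack(T[3:])]),'m1.png')
# tray corners: edge line yaw
E
```

```text
top spring [np.float64(0.5008), np.float64(0.5456), np.float64(0.2661), np.float64(0.3114), np.float64(0.0621), 73, [0.5234, 0.2881, 0.062]] uv [217.2 215.9]
top collar [np.float64(0.4515), np.float64(0.529), np.float64(0.1019), np.float64(0.1761), np.float64(0.0178), 104, [0.488, 0.1403, 0.0178]] uv [265.7 228.5]
top shaft [np.float64(0.529), np.float64(0.5636), np.float64(-0.2474), np.float64(-0.2142), np.float64(0.2123), 101, [0.545, -0.2301, 0.2118]] uv [389.2 202.9]
[ 52 189  14  11 104  20   6  10  11   7  35  58   5]
side spring [np.float64(0.5028), np.float64(0.5449), np.float64(0.2666), np.float64(0.3125), np.float64(0.0607), 133, [0.5254, 0.2911, 0.0595]] uv [317.3 324.7]
side collar [np.float64(0.4633), np.float64(0.5141), np.float64(0.1129), np.float64(0.1682), np.float64(0.0174), 160, [0.4882, 0.1428, 0.0171]] uv [333.7 287.3]
side shaft [np.float64(0.5298), np.float64(0.5609), np.float64(-0.2401), np.float64(-0.2102), np.float64(0.2088), 86, [0.5459, -0.223, 0.2082]] uv [318.8 152.9]
[ 8 99 16 33 91 28 26 29 36 18 37 37  0]
top ((15.782758712768555, 16.38625717163086), (15.701059341430664, 15.92302417755127), 112.83476257324219) 139 [[0.4884 0.14   0.018 ]]
side ((18.302316665649414, 17.516138076782227), (17.039716720581055, 19.19900131225586), 88.9943618774414) 214 [[0.4891 0.1382 0.0105]]
```

View pics/m1.png

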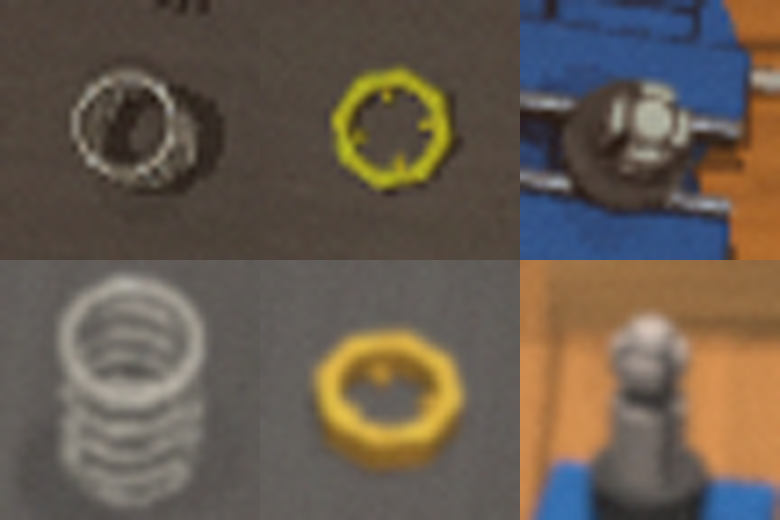

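```bash
python3 - <<'E'
from h import *
S=[(n,snap(n)) for n in('top','side')]
th=np.radians(np.arange(0,360,3))
def prof(s,c,r,z):
    X=np.c_[c[0]+r*np.cos(th),c[1]+r*np.sin(th),np.full(len(th),z)]
    p=proj(s,X).astype(np.float32)
    return cv2.remap(s['pixels'].astype(np.float32).mean(2),p[:,:1],p[:,1:],1).ravel()
for n,s in S:
  for k,c,z,rs in(('collar',(.4885,.1395),.008,(.013,.0145,.016)),('shaft',(.546,-.2305),.209,(.0125,.014,.0155))):
    for dx in(-.0015,0,.0015):
      out=[]
      for dy in(-.0015,0,.0015):
        I=sum(prof(s,(c[0]+dx,c[1]+dy),r,z) for r in rs); h=[abs((I*np.exp(-1j*m*th)).mean()) for m in(1,4)]
        out.append((round(float(np.degrees(np.angle((I*np.exp(4j*th)).mean()))/4),1),round(h[1],1),round(h[0],1)))
      print(n,k,dx,out)
I=sum(prof(S[0][1],(.546,-.2305),r,.209) for r in(.0125,.014,.0155))/3;print(I.round()[::2].astype(int).tolist())
I=sum(prof(S[0][1],(.4885,.1395),r,.008) for r in(.013,.0145,.016))/3;print(I.round()[::2].astype(int).tolist())
E
```

```text
top collar -0.0015 [(10.9, np.float64(6.9), np.float64(23.4)), (12.5, np.float64(9.5), np.float64(17.8)), (13.9, np.float64(11.1), np.float64(15.9))]
top collar 0 [(11.5, np.float64(9.2), np.float64(18.9)), (12.2, np.float64(12.6), np.float64(14.3)), (12.9, np.float64(14.1), np.float64(13.2))]
top collar 0.0015 [(12.3, np.float64(9.5), np.float64(16.6)), (12.3, np.float64(13.4), np.float64(12.9)), (12.7, np.float64(14.6), np.float64(12.6))]
top shaft -0.0015 [(-12.7, np.float64(42.0), np.float64(27.9)), (-13.9, np.float64(39.6), np.float64(31.6)), (-15.8, np.float64(26.4), np.float64(38.0))]
top shaft 0 [(-11.9, np.float64(51.9), np.float64(17.6)), (-12.4, np.float64(47.2), np.float64(25.5)), (-12.8, np.float64(32.1), np.float64(34.8))]
top shaft 0.0015 [(-11.2, np.float64(51.2), np.float64(14.7)), (-11.4, np.float64(45.9), np.float64(24.6)), (-11.4, np.float64(31.8), np.float64(34.6))]
side collar -0.0015 [(14.7, np.float64(7.5), np.float64(45.7)), (14.5, np.float64(7.7), np.float64(48.4)), (13.9, np.float64(6.9), np.float64(46.8))]
side collar 0 [(14.2, np.float64(8.6), np.float64(
[... 513 characters left out ...]
(17.4), np.float64(33.7))]
side shaft 0.0015 [(-6.0, np.float64(23.4), np.float64(32.8)), (-5.3, np.float64(23.3), np.float64(33.6)), (-4.6, np.float64(21.8), np.float64(33.7))]
[132, 105, 78, 68, 63, 68, 80, 90, 102, 114, 121, 123, 123, 120, 116, 111, 104, 92, 75, 53, 38, 37, 46, 65, 88, 106, 114, 118, 120, 123, 124, 126, 122, 108, 96, 89, 79, 70, 74, 95, 125, 135, 136, 139, 143, 143, 141, 129, 109, 95, 86, 87, 101, 122, 136, 137, 138, 138, 140, 136]
[66, 69, 83, 88, 74, 67, 64, 60, 63, 67, 67, 67, 67, 66, 68, 74, 79, 81, 82, 76, 72, 73, 73, 73, 75, 75, 75, 76, 81, 89, 96, 102, 103, 92, 83, 82, 79, 78, 79, 79, 81, 83, 81, 76, 70, 85, 106, 107, 99, 90, 82, 76, 74, 74, 72, 69, 69, 70, 68, 66]
```

The crop shows the tray collar at (392,128) with four lugs, yaw about 12.5° mod 90. The shaft at (655,120) has its keyways at about 34° mod 90. The spring stands upright at (0.5235, 0.289). Now I move to the spring.

Request:
move_arm(series=[{"slide": [368, -316, 0]}, {"slide": [368, -316, 0]}, {"slide": [368, -316, 0]}, {"slide": [368, -316, 0]}, {"slide": [368, -316, 0]}, {"slide": [368, -316, 0]}, {"slide": [368, -316, 0]}, {"slide": [368, -316, 0]}], claw=-1)

```text
schema error: expected keys slide, twist
```

Request:
move_arm(series=[{"slide": [368, -316, 0], "twist": 0}, {"slide": [368, -316, 0], "twist": 0}, {"slide": [368, -316, 0], "twist": 0}, {"slide": [368, -316, 0], "twist": 0}, {"slide": [368, -316, 0], "twist": 0}, {"slide": [368, -316, 0], "twist": 0}, {"slide": [368, -316, 0], "twist": 0}, {"slide": [368, -316, 0], "twist": 0}], claw=-1)

```text
t: 0.97
position: [0.4093, 0.3867, 0.2314]
tcp_rot: [[-0.969, 0.248, 0.0], [0.248, 0.969, 0.0], [-0.0, 0.0, -1.0]]
wrist_force: [0.5, 0.9, -0.1]
width: 0.0854
grasp_force: 0.0
```

Request:
move_arm(series=[{"slide": [57, -49, 0], "twist": 0}, {"slide": [114, -98, -20], "twist": 0}, {"slide": [114, -98, -60], "twist": 0}, {"slide": [114, -98, -90], "twist": 0}, {"slide": [114, -98, -120], "twist": 0}, {"slide": [114, -98, -140], "twist": 0}, {"slide": [114, -98, -140], "twist": 0}])

```text
t: 1.55
position: [0.5197, 0.2881, 0.0858]
tcp_rot: [[-0.968, 0.25, -0.008], [0.25, 0.968, -0.003], [0.007, -0.005, -1.0]]
wrist_force: [-0.9, -1.2, -0.9]
width: 0.0852
grasp_force: 0.0
```

```bash
python3 -c "
from h import *
print(np.array(arm.observe()['position']).round(4))"
```

```text
[0.5197 0.2881 0.0858]
```

Request:
move_arm(series=[{"slide": [0, 0, 0], "twist": 0}, {"slide": [0, 0, 0], "twist": 0}, {"slide": [0, 0, 0], "twist": 0}])

```text
t: 1.8
position: [0.5229, 0.2913, 0.0937]
tcp_rot: [[-0.969, 0.247, 0.003], [0.247, 0.969, 0.001], [-0.003, 0.002, -1.0]]
wrist_force: [0.1, 0.1, 0.5]
width: 0.0854
grasp_force: 0.0
```

Request:
move_arm(series=[{"slide": [1, -2, -25], "twist": 0}, {"slide": [1, -2, -50], "twist": 0}, {"slide": [1, -2, -68], "twist": 0}, {"slide": [1, -2, -75], "twist": 0}, {"slide": [1, -2, -75], "twist": 0}, {"slide": [1, -2, -75], "twist": 0}])

```text
t: 2.3
position: [0.5236, 0.2889, 0.0177]
tcp_rot: [[-0.969, 0.248, 0.002], [0.248, 0.969, 0.001], [-0.001, 0.001, -1.0]]
wrist_force: [0.9, -0.1, -0.1]
width: 0.0853
grasp_force: 0.0
```

Request:
move_arm(series=[{"slide": [0, 0, 0], "twist": 0}, {"slide": [0, 0, 0], "twist": 0}, {"slide": [0, 0, 0], "twist": 0}, {"slide": [0, 0, 0], "twist": 0}, {"slide": [0, 0, 0], "twist": 0}, {"slide": [0, 0, 0], "twist": 0}, {"slide": [0, 0, 0], "twist": 0}], claw=1)

```text
t: 2.88
position: [0.5234, 0.2884, 0.0165]
tcp_rot: [[-0.969, 0.248, 0.001], [0.248, 0.969, 0.0], [-0.001, 0.0, -1.0]]
wrist_force: [1.7, 0.3, 3.4]
width: 0.0444
grasp_force: 60.5
```

Request:
move_arm(series=[{"slide": [0, 0, 30], "twist": 0}, {"slide": [0, 0, 65], "twist": 0}, {"slide": [0, 0, 100], "twist": 0}, {"slide": [0, 0, 140], "twist": 0}, {"slide": [0, -20, 180], "twist": 0}, {"slide": [2, -50, 210], "twist": 0}, {"slide": [4, -85, 230], "twist": 0}, {"slide": [6, -120, 240], "twist": 0}])

```text
t: 3.55
position: [0.5294, 0.1677, 0.2591]
tcp_rot: [[-0.969, 0.247, 0.003], [0.247, 0.969, 0.001], [-0.003, 0.002, -1.0]]
wrist_force: [1.0, -0.1, -0.1]
width: 0.0438
grasp_force: 61.7
```

Request:
move_arm(series=[{"slide": [2, -40, 0], "twist": 0}, {"slide": [4, -80, 0], "twist": 0}, {"slide": [6, -120, 0], "twist": 0}, {"slide": [8, -160, 0], "twist": 0}, {"slide": [10, -200, 0], "twist": 0}, {"slide": [12, -240, 0], "twist": 0}, {"slide": [14, -280, 0], "twist": 0}, {"slide": [16, -320, 0], "twist": 0}])

```text
t: 4.22
position: [0.5443, -0.1536, 0.256]
tcp_rot: [[-0.969, 0.248, -0.001], [0.248, 0.969, 0.0], [0.001, 0.0, -1.0]]
wrist_force: [0.0, 0.4, -1.6]
width: 0.0437
grasp_force: 61.7
```

Request:
move_arm(series=[{"slide": [0, 0, 0], "twist": 0}, {"slide": [0, 0, 0], "twist": 0}, {"slide": [0, 0, 0], "twist": 0}, {"slide": [0, 0, 0], "twist": 0}])

```text
t: 4.55
position: [0.5448, -0.1507, 0.2561]
tcp_rot: [[-0.969, 0.247, -0.001], [0.247, 0.969, 0.0], [0.001, 0.0, -1.0]]
wrist_force: [-0.5, 0.5, -1.4]
width: 0.0437
grasp_force: 61.8
```

```bash
python3 - <<'E'
from h import *
a=snap('top');b=snap('side')
o=arm.observe();p=np.array(o['position']);print(p)
for n,s in(('top',a),('side',b)):
    print(n,proj(s,[p,[.546,-.2305,.217],[.546,-.2305,.145]]).round(1).tolist())
def crop(s,c,w,f): u,v=c; return cv2.resize(s['pixels'][v-w:v+w,u-w:u+w],(390,390),interpolation=cv2.INTER_CUBIC)
c1=tuple(proj(b,p-[0,0,.0])[0].round().astype(int)); c2=tuple(proj(a,[.546,-.2305,.209])[0].round().astype(int))
save(np.hstack([crop(b,c1,35,1),crop(a,c2,15,1)]),'m2.png')
# shaft edges in side view per row at given heights -> x of axis
v=b['pixels'].astype(int); 
for z in(.16,.17,.20,.205):
    u0,v0=proj(b,[.546,-.2305,z])[0]; r=int(round(v0)); row=v[r,int(u0)-14:int(u0)+15]; sat=row.max(1)-row.min(1)
    print(z,round(u0,1),int(u0)-14,sat.tolist())
E
```

```text
[ 0.54493767 -0.15054841  0.25627747]
top [[362.7, 200.7], [389.5, 202.3], [386.1, 205.7]]
side [[318.2, 151.6], [318.9, 149.2], [318.6, 168.7]]
0.16 318.6 304 [108, 120, 132, 134, 134, 137, 131, 116, 91, 54, 21, 12, 11, 13, 14, 15, 12, 8, 14, 41, 83, 114, 131, 135, 135, 133, 130, 129, 129]
0.17 318.7 304 [109, 110, 127, 134, 135, 135, 134, 131, 113, 78, 29, 13, 12, 12, 11, 12, 11, 9, 18, 48, 97, 128, 134, 134, 135, 132, 129, 129, 131]
0.2 318.8 304 [117, 107, 110, 125, 131, 122, 82, 31, 12, 6, 6, 4, 6, 7, 9, 10, 9, 7, 9, 10, 18, 44, 95, 127, 135, 134, 131, 128, 131]
0.205 318.8 304 [118, 107, 108, 121, 130, 121, 91, 37, 11, 4, 3, 3, 3, 4, 10, 8, 9, 7, 9, 13, 19, 43, 86, 126, 134, 132, 128, 129, 129]
```

View pics/m2.png

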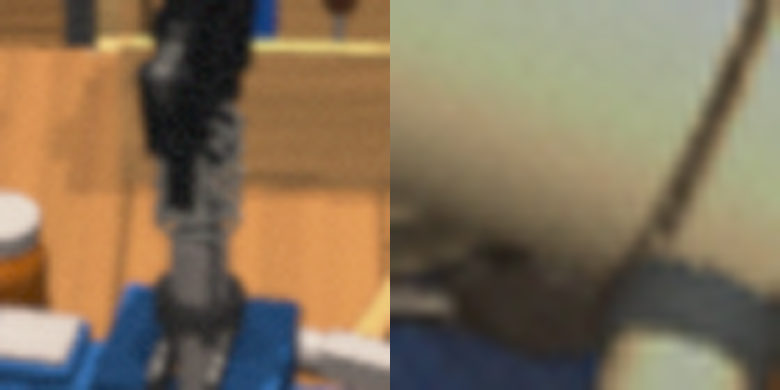

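The left panel shows the spring upright in the fingers in front of the shaft. The right panel shows only the arm covering the shaft. I move over the shaft and start down.

Request:
move_arm(series=[{"slide": [0, -30, 0], "twist": 0}, {"slide": [1, -60, 0], "twist": 0}, {"slide": [1, -80, 0], "twist": 0}, {"slide": [1, -80, 0], "twist": 0}, {"slide": [1, -80, 0], "twist": 0}, {"slide": [1, -80, -8], "twist": 0}, {"slide": [1, -80, -16], "twist": 0}, {"slide": [1, -80, -16], "twist": 0}])

```text
t: 5.32
position: [0.5452, -0.2302, 0.2383]
tcp_rot: [[-0.969, 0.247, -0.002], [0.247, 0.969, 0.001], [0.003, 0.001, -1.0]]
wrist_force: [-0.4, 0.4, -2.1]
width: 0.0437
grasp_force: 62.0
```

Request:
move_arm(series=[{"slide": [0, 0, -4], "twist": 0}, {"slide": [0, 0, -8], "twist": 0}, {"slide": [0, 0, -12], "twist": 0}, {"slide": [0, 0, -12], "twist": 0}])

```text
t: 5.65
position: [0.5457, -0.2314, 0.2274]
tcp_rot: [[-0.969, 0.248, -0.001], [0.248, 0.969, 0.001], [0.001, 0.0, -1.0]]
wrist_force: [-0.8, 0.1, -1.3]
width: 0.044
grasp_force: 62.0
```

Request:
move_arm(series=[{"slide": [0, 1, -2], "twist": 0}, {"slide": [0, 1, -4], "twist": 0}, {"slide": [0, 1, -6], "twist": 0}, {"slide": [0, 1, -6], "twist": 0}])

```text
t: 5.98
position: [0.5463, -0.2308, 0.2224]
tcp_rot: [[-0.969, 0.248, 0.001], [0.248, 0.969, -0.0], [-0.001, -0.0, -1.0]]
wrist_force: [0.9, 1.0, 4.6]
width: 0.0437
grasp_force: 62.4
```

Request:
move_arm(series=[{"slide": [0, 0, -1], "twist": 0}, {"slide": [0, 0, -2], "twist": 0}, {"slide": [0, 0, -3], "twist": 0}, {"slide": [0, 0, -3], "twist": 0}])

```text
t: 6.32
position: [0.5465, -0.2309, 0.2199]
tcp_rot: [[-0.969, 0.248, 0.001], [0.248, 0.969, -0.001], [-0.002, -0.0, -1.0]]
wrist_force: [-0.0, 1.3, 9.2]
width: 0.0437
grasp_force: 62.8
```

Request:
move_arm(series=[{"slide": [0, 0, 1], "twist": 0.05}, {"slide": [0, 0, 1], "twist": 0.1}, {"slide": [0, 0, 1], "twist": 0.15}, {"slide": [0, 0, 1], "twist": 0.2}, {"slide": [0, 0, 1], "twist": 0.25}, {"slide": [0, 0, 1], "twist": 0.3}, {"slide": [0, 0, 1], "twist": 0.35}, {"slide": [0, 0, 1], "twist": 0.4}])

```text
t: 6.98
position: [0.5458, -0.2307, 0.2202]
tcp_rot: [[-0.989, -0.151, -0.0], [-0.151, 0.989, 0.0], [0.0, 0.0, -1.0]]
wrist_force: [1.3, 0.2, -1.2]
width: 0.0443
grasp_force: 62.3
```

Request:
move_arm(series=[{"slide": [0, 0, 0], "twist": 0.05}, {"slide": [0, 0, 0], "twist": 0.1}, {"slide": [0, 0, 0], "twist": 0.15}, {"slide": [0, 0, 0], "twist": 0.2}, {"slide": [0, 0, 0], "twist": 0.25}, {"slide": [0, 0, 0], "twist": 0.3}])

```text
t: 7.48
position: [0.5445, -0.2297, 0.2196]
tcp_rot: [[-0.9, -0.436, -0.003], [-0.436, 0.9, 0.002], [0.002, 0.003, -1.0]]
wrist_force: [-6.1, 5.8, -0.2]
width: 0.0439
grasp_force: 63.2
```

```bash
python3 -c "
from h import *
o=arm.observe();print(o['torque'],o['wrist_force'],o['position'])"
```

```text
[ 1.02560792  1.30964234 -0.55145434] [-6.09378925  5.84194586 -0.15187877] [ 0.54449125 -0.2297063   0.21960007]
```

Request:
move_arm(series=[{"slide": [0, 0, 0], "twist": -0.06}, {"slide": [0, 0, 0], "twist": -0.12}, {"slide": [0, 0, -2], "twist": -0.12}, {"slide": [0, 0, -4], "twist": -0.12}, {"slide": [0, 0, -4], "twist": -0.12}])

```text
t: 7.9
position: [0.5452, -0.23, 0.2158]
tcp_rot: [[-0.946, -0.323, -0.002], [-0.323, 0.946, 0.001], [0.001, 0.002, -1.0]]
wrist_force: [-4.8, 4.3, 2.5]
width: 0.0439
grasp_force: 63.5
```

```bash
python3 -c "
from h import *
o=arm.observe();print(o['torque'],o['wrist_force'],o['position'])"
```

```text
[ 0.90960605  0.7164991  -0.14868554] [-4.80375529  4.3130178   2.53572103] [ 0.54515606 -0.22997645  0.21584338]
```

Request:
move_arm(series=[{"slide": [-1, 1, 0], "twist": -0.04}, {"slide": [-1, 1, -4], "twist": -0.04}, {"slide": [-1, 1, -8], "twist": -0.04}, {"slide": [-1, 1, -8], "twist": -0.04}])

```text
t: 8.23
position: [0.5449, -0.2297, 0.2073]
tcp_rot: [[-0.958, -0.286, -0.001], [-0.286, 0.958, 0.0], [0.0, 0.0, -1.0]]
wrist_force: [2.2, -0.6, -2.0]
width: 0.0438
grasp_force: 63.0
```

```bash
python3 -c "
from h import *
o=arm.observe();print(o['torque'],o['wrist_force'],o['position'])"
```

```text
[-0.22793956 -0.36180948 -0.03218453] [ 2.18486761 -0.62037634 -1.95460495] [ 0.54487685 -0.22972396  0.20731355]
```

Request:
move_arm(series=[{"slide": [0, 0, -3], "twist": 0}, {"slide": [0, 0, -6], "twist": 0}, {"slide": [0, 0, -9], "twist": 0}, {"slide": [0, 0, -12], "twist": 0}, {"slide": [0, 0, -15], "twist": 0}, {"slide": [0, 0, -15], "twist": 0}])

```text
t: 8.73
position: [0.545, -0.2296, 0.1927]
tcp_rot: [[-0.958, -0.285, -0.0], [-0.285, 0.958, 0.0], [0.0, 0.0, -1.0]]
wrist_force: [1.7, -0.1, -3.8]
width: 0.0438
grasp_force: 62.9
```

```bash
python3 -c "
from h import *
o=arm.observe();print(o['torque'],o['wrist_force'],o['position'])"
```

```text
[-0.01485441 -0.33387879  0.02869439] [ 1.70456629 -0.05637805 -3.78628849] [ 0.54497169 -0.22964708  0.1926901 ]
```

Request:
move_arm(series=[{"slide": [0, 0, -4], "twist": 0}, {"slide": [0, 0, -8], "twist": 0}, {"slide": [0, 0, -12], "twist": 0}, {"slide": [0, 0, -16], "twist": 0}, {"slide": [0, 0, -20], "twist": 0}, {"slide": [0, 0, -20], "twist": 0}])

```text
t: 9.23
position: [0.545, -0.2297, 0.1724]
tcp_rot: [[-0.958, -0.285, -0.0], [-0.285, 0.958, 0.0], [0.0, 0.0, -1.0]]
wrist_force: [3.5, -0.6, -4.3]
width: 0.0436
grasp_force: 62.9
```

Request:
move_arm(series=[{"slide": [0, 0, -3], "twist": 0}, {"slide": [0, 0, -6], "twist": 0}, {"slide": [0, 0, -9], "twist": 0}, {"slide": [0, 0, -9], "twist": 0}])

```text
t: 9.57
position: [0.545, -0.2297, 0.1637]
tcp_rot: [[-0.958, -0.285, -0.0], [-0.285, 0.958, 0.0], [0.0, 0.0, -1.0]]
wrist_force: [3.7, -1.4, -2.7]
width: 0.0439
grasp_force: 63.1
```

Request:
move_arm(series=[{"slide": [0, 0, -1], "twist": 0}, {"slide": [0, 0, -2], "twist": 0}, {"slide": [0, 0, -3], "twist": 0}, {"slide": [0, 0, -4], "twist": 0}, {"slide": [0, 0, -4], "twist": 0}])

```text
t: 9.98
position: [0.5451, -0.2297, 0.1603]
tcp_rot: [[-0.958, -0.285, 0.0], [-0.285, 0.958, -0.0], [-0.0, -0.0, -1.0]]
wrist_force: [2.4, 0.6, 1.8]
width: 0.044
grasp_force: 63.3
```

Request:
move_arm(series=[{"slide": [0, 0, -1], "twist": 0}, {"slide": [0, 0, -1], "twist": 0}])

```text
t: 10.15
position: [0.5451, -0.2298, 0.1594]
tcp_rot: [[-0.958, -0.285, 0.0], [-0.285, 0.958, -0.0], [-0.0, -0.0, -1.0]]
wrist_force: [1.7, 0.9, 4.3]
width: 0.044
grasp_force: 63.5
```

Request:
move_arm(series=[{"slide": [0, 0, 0], "twist": 0}, {"slide": [0, 0, 0], "twist": 0}, {"slide": [0, 0, 0], "twist": 0}, {"slide": [0, 0, 0], "twist": 0}, {"slide": [0, 0, 0], "twist": 0}, {"slide": [0, 0, 0], "twist": 0}], claw=-1)

```text
t: 10.65
position: [0.5449, -0.2297, 0.1592]
tcp_rot: [[-0.958, -0.285, -0.0], [-0.285, 0.958, 0.0], [0.0, 0.0, -1.0]]
wrist_force: [-0.4, -0.3, -0.3]
width: 0.0854
grasp_force: 0.0
```

Request:
move_arm(series=[{"slide": [0, 0, 20], "twist": 0}, {"slide": [0, 0, 50], "twist": 0}, {"slide": [0, 0, 80], "twist": 0}, {"slide": [-2, 20, 100], "twist": 0}, {"slide": [-5, 60, 100], "twist": 0}, {"slide": [-11, 100, 100], "twist": 0}, {"slide": [-17, 140, 100], "twist": 0}, {"slide": [-23, 180, 100], "twist": 0}])

```text
t: 11.32
position: [0.5213, -0.0482, 0.2594]
tcp_rot: [[-0.959, -0.285, 0.0], [-0.285, 0.959, -0.0], [-0.0, -0.0, -1.0]]
wrist_force: [1.3, 0.5, 0.2]
width: 0.0856
grasp_force: 0.0
```

```bash
python3 - <<'E'
from h import *
a=snap('top');b=snap('side')
T=[]
for s,c,w in((b,(319,160),28),(a,(388,204),22)):
    u,v=c; T.append(cv2.resize(s['pixels'][v-w:v+w,u-w:u+w],(390,390),interpolation=cv2.INTER_CUBIC))
save(np.hstack(T),'m3.png')
for s in(a,b):
    u,v=(388,204) if s is a else (319,155); 
    vv,uu=np.mgrid[v-20:v+20,u-20:u+20]; uv=np.c_[uu.ravel(),vv.ravel()]; uv=uv[s['z_map'][uv[:,1],uv[:,0]]>0]; P=pts(s,uv)
    m=(np.hypot(P[:,0]-.545,P[:,1]+.23)<.03)&(P[:,2]>.19)&(np.hypot(P[:,0]-.545,P[:,1]+.23)>.0195); print(P[m].round(3).tolist()[:12],m.sum())
E
```

```text
[[0.566, -0.223, 0.203], [0.567, -0.226, 0.202], [0.566, -0.228, 0.204], [0.567, -0.232, 0.197], [0.566, -0.233, 0.208], [0.565, -0.236, 0.211], [0.564, -0.218, 0.198], [0.563, -0.22, 0.204], [0.564, -0.223, 0.201], [0.565, -0.227, 0.195], [0.564, -0.235, 0.197], [0.563, -0.239, 0.208]] 67
[[0.564, -0.235, 0.207], [0.568, -0.238, 0.201], [0.564, -0.236, 0.203], [0.567, -0.228, 0.204], [0.567, -0.226, 0.202], [0.564, -0.223, 0.203], [0.567, -0.234, 0.193], [0.563, -0.216, 0.204], [0.56, -0.215, 0.205], [0.557, -0.214, 0.205], [0.567, -0.226, 0.195], [0.56, -0.207, 0.206]] 23
```

View pics/m3.png

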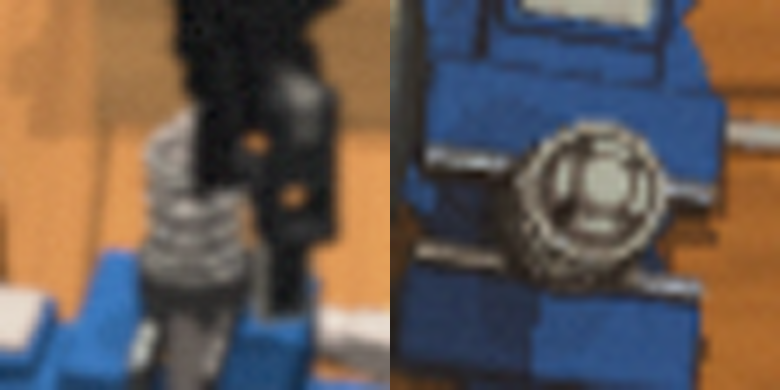

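Left panel: the spring stands on the dark dog ring, bottom at about (195,275) in the crop. Right panel: its ring is concentric with the shaft at (600,185). Next is the collar.

Request:
move_arm(series=[{"slide": [-7, 38, 0], "twist": -0.07}, {"slide": [-14, 76, 0], "twist": -0.07}, {"slide": [-21, 114, 0], "twist": -0.07}, {"slide": [-28, 152, 0], "twist": -0.07}, {"slide": [-33, 188, 0], "twist": -0.07}, {"slide": [-33, 188, -30], "twist": -0.07}, {"slide": [-33, 188, -65], "twist": -0.07}, {"slide": [-33, 188, -100], "twist": -0.07}])

```text
t: 12.08
position: [0.4895, 0.1389, 0.1587]
tcp_rot: [[-0.976, -0.219, 0.003], [-0.219, 0.976, 0.0], [-0.003, -0.0, -1.0]]
wrist_force: [0.9, 1.0, -1.0]
width: 0.0853
grasp_force: 0.0
```

Request:
move_arm(series=[{"slide": [0, 0, -35], "twist": 0}, {"slide": [0, 0, -70], "twist": 0}, {"slide": [0, 0, -100], "twist": 0}, {"slide": [0, 0, -110], "twist": 0}, {"slide": [0, 0, -110], "twist": 0}, {"slide": [0, 0, -110], "twist": 0}, {"slide": [0, 0, -110], "twist": 0}])

```text
t: 12.67
position: [0.4901, 0.1384, 0.0509]
tcp_rot: [[-0.976, -0.217, 0.002], [-0.217, 0.976, 0.0], [-0.002, -0.0, -1.0]]
wrist_force: [-0.1, -0.0, 0.2]
width: 0.0856
grasp_force: 0.0
```

Request:
move_arm(series=[{"slide": [-1, 1, -20], "twist": 0}, {"slide": [-1, 1, -36], "twist": 0}, {"slide": [-1, 1, -46], "twist": 0}, {"slide": [-1, 1, -46], "twist": 0}, {"slide": [-1, 1, -46], "twist": 0}])

```text
t: 13.08
position: [0.4884, 0.1393, 0.004]
tcp_rot: [[-0.976, -0.217, 0.001], [-0.217, 0.976, 0.0], [-0.001, -0.0, -1.0]]
wrist_force: [0.1, -0.4, 0.0]
width: 0.0854
grasp_force: 0.0
```

Request:
move_arm(series=[{"slide": [0, 0, 0], "twist": 0}, {"slide": [0, 0, 0], "twist": 0}, {"slide": [0, 0, 0], "twist": 0}, {"slide": [0, 0, 0], "twist": 0}, {"slide": [0, 0, 0], "twist": 0}, {"slide": [0, 0, 0], "twist": 0}, {"slide": [0, 0, 0], "twist": 0}], claw=1)

```text
t: 13.67
position: [0.4884, 0.1393, 0.0043]
tcp_rot: [[-0.976, -0.217, 0.001], [-0.217, 0.976, 0.0], [-0.001, -0.0, -1.0]]
wrist_force: [-2.1, -0.3, 15.3]
width: 0.0486
grasp_force: 59.6
```

Request:
move_arm(series=[{"slide": [0, 0, 10], "twist": 0}, {"slide": [0, 0, 40], "twist": 0}, {"slide": [0, 0, 80], "twist": 0}, {"slide": [0, 0, 120], "twist": 0}, {"slide": [0, 0, 160], "twist": 0}, {"slide": [0, 0, 200], "twist": 0}, {"slide": [0, -10, 230], "twist": 0}, {"slide": [4, -30, 244], "twist": 0}])

```text
t: 14.33
position: [0.4925, 0.1104, 0.2523]
tcp_rot: [[-0.976, -0.219, 0.006], [-0.219, 0.976, 0.001], [-0.006, -0.0, -1.0]]
wrist_force: [1.4, -0.3, -0.7]
width: 0.0481
grasp_force: 63.7
```

```bash
python3 - <<'E'
from h import *
a=snap('top');b=snap('side');o=arm.observe();p=np.array(o['position']);print(o['t'],p,o['width'],o['wrist_force'])
u,v=proj(b,p)[0].round().astype(int);w=22
T=[cv2.resize(b['pixels'][v-w:v+w,u-w:u+w],(390,390),interpolation=cv2.INTER_CUBIC)]
u,v=388,204;T.append(cv2.resize(a['pixels'][v-16:v+16,u-16:u+16],(390,390),interpolation=cv2.INTER_CUBIC))
save(np.hstack(T),'m4.png')
th=np.radians(np.arange(0,360,3))
for c in((.545,-.2297),(.546,-.2305)):
  I=0
  for r in(.0125,.014,.0155):
    X=np.c_[c[0]+r*np.cos(th),c[1]+r*np.sin(th),np.full(len(th),.209)];q=proj(a,X).astype(np.float32)
    I=I+cv2.remap(a['pixels'].astype(np.float32).mean(2),q[:,:1],q[:,1:],1).ravel()
  print(np.degrees(np.angle((I*np.exp(4j*th)).mean()))/4+45)
E
```

```text
14.4333 [0.49341005 0.10785631 0.25085105] 0.048724559281886806 [ 0.80175154  1.4281448  -1.89661549]
31.073996943603184
32.481076960866545
```

View pics/m4.png

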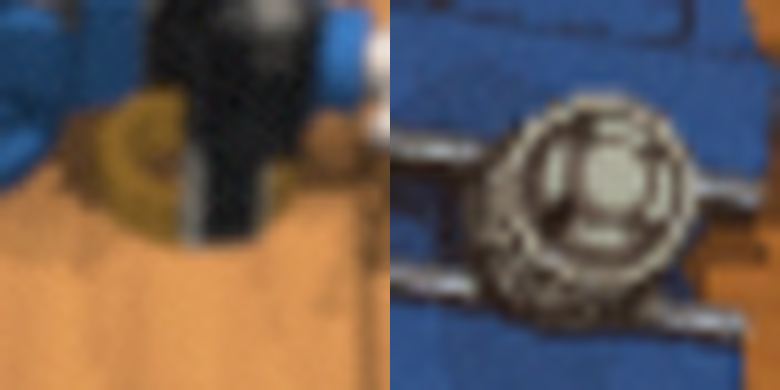

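Left panel: the collar is held level, centred at about (190,165). Right panel: the keyways are the dark gaps on the diagonals, e.g. (553,215), at about 33°. I carry it over the shaft, turning 0.36 rad on the way.

Request:
move_arm(series=[{"slide": [6, -40, 0], "twist": 0.05}, {"slide": [12, -80, 0], "twist": 0.1}, {"slide": [18, -120, 0], "twist": 0.15}, {"slide": [24, -160, 0], "twist": 0.2}, {"slide": [30, -200, 0], "twist": 0.25}, {"slide": [36, -240, 0], "twist": 0.3}, {"slide": [42, -280, 0], "twist": 0.35}, {"slide": [48, -315, 0], "twist": 0.36}])

```text
t: 15.1
position: [0.5394, -0.2077, 0.2468]
tcp_rot: [[-0.836, -0.549, -0.001], [-0.549, 0.836, 0.001], [0.001, 0.001, -1.0]]
wrist_force: [0.4, 1.2, -0.7]
width: 0.0485
grasp_force: 63.6
```

Request:
move_arm(series=[{"slide": [4, -23, 0], "twist": 0}, {"slide": [4, -23, 0], "twist": 0}, {"slide": [4, -23, 0], "twist": 0}, {"slide": [4, -23, 0], "twist": 0}])

```text
t: 15.43
position: [0.5435, -0.2278, 0.2467]
tcp_rot: [[-0.837, -0.547, -0.001], [-0.547, 0.837, 0.001], [0.0, 0.002, -1.0]]
wrist_force: [-0.3, 1.8, -2.3]
width: 0.0485
grasp_force: 63.6
```

Request:
move_arm(series=[{"slide": [1.5, -2, 0], "twist": 0}, {"slide": [1.5, -2, -8], "twist": 0}, {"slide": [1.5, -2, -16], "twist": 0}, {"slide": [1.5, -2, -24], "twist": 0}, {"slide": [1.5, -2, -32], "twist": 0}, {"slide": [1.5, -2, -32], "twist": 0}])

```text
t: 15.93
position: [0.5448, -0.2302, 0.2132]
tcp_rot: [[-0.837, -0.548, -0.002], [-0.548, 0.837, 0.001], [0.001, 0.002, -1.0]]
wrist_force: [-0.2, 0.1, -1.1]
width: 0.0482
grasp_force: 63.6
```

Request:
move_arm(series=[{"slide": [0, 0, -1], "twist": 0}, {"slide": [0, 0, -2], "twist": 0}, {"slide": [0, 0, -3], "twist": 0}, {"slide": [0, 0, -4], "twist": 0}, {"slide": [0, 0, -5], "twist": 0}])

```text
t: 16.35
position: [0.5455, -0.2308, 0.2104]
tcp_rot: [[-0.837, -0.547, 0.0], [-0.547, 0.837, -0.0], [-0.0, -0.0, -1.0]]
wrist_force: [-0.5, -0.1, -1.3]
width: 0.0485
grasp_force: 63.6
```

Request:
move_arm(series=[{"slide": [0, 1, -1], "twist": 0}, {"slide": [0, 1, -2], "twist": 0}, {"slide": [0, 1, -3], "twist": 0}, {"slide": [0, 1, -3], "twist": 0}])

```text
t: 16.68
position: [0.5459, -0.23, 0.2074]
tcp_rot: [[-0.837, -0.547, 0.001], [-0.547, 0.837, -0.001], [-0.0, -0.001, -1.0]]
wrist_force: [3.0, -3.1, -0.2]
width: 0.0485
grasp_force: 63.6
```

```bash
python3 -c "
from h import *
o=arm.observe();print(o['torque'],o['wrist_force'],o['position'])"
```

```text
[-0.64028494 -0.56059746  0.03611239] [ 2.95571375 -3.14466491 -0.19881714] [ 0.54587894 -0.23002863  0.2073517 ]
```

Request:
move_arm(series=[{"slide": [0.5, -0.5, -1], "twist": 0}, {"slide": [0.5, -0.5, -2], "twist": 0}, {"slide": [0.5, -0.5, -3], "twist": 0}, {"slide": [0.5, -0.5, -3], "twist": 0}])

```text
t: 17.02
position: [0.5459, -0.2301, 0.204]
tcp_rot: [[-0.837, -0.547, -0.0], [-0.547, 0.837, 0.0], [0.0, 0.0, -1.0]]
wrist_force: [2.3, -3.0, -0.5]
width: 0.0481
grasp_force: 63.6
```

```bash
python3 -c "
from h import *
o=arm.observe();print(o['torque'],o['wrist_force'],o['position'])"
```

```text
[-0.3416259  -0.26898412 -0.01020076] [ 2.25482646 -3.00967608 -0.53919674] [ 0.54593091 -0.23014523  0.20403779]
```

Request:
move_arm(series=[{"slide": [0.5, -0.5, -2], "twist": 0}, {"slide": [0.5, -0.5, -4], "twist": 0}, {"slide": [0.5, -0.5, -6], "twist": 0}, {"slide": [0.5, -0.5, -6], "twist": 0}])

```text
t: 17.35
position: [0.5463, -0.2305, 0.1979]
tcp_rot: [[-0.837, -0.547, -0.001], [-0.547, 0.837, 0.0], [0.0, 0.001, -1.0]]
wrist_force: [0.2, 0.7, 3.3]
width: 0.0482
grasp_force: 64.1
```

```bash
python3 -c "
from h import *
o=arm.observe();print(o['torque'],o['wrist_force'],o['position'])"
```

```text
[0.12898552 0.0996285  0.06255783] [0.18393141 0.69103698 3.33105213] [ 0.54629438 -0.23048862  0.19786926]
```

Force matches spring compression, and the collar is well centred. Down into the groove.

Request:
move_arm(series=[{"slide": [0, 0, -2], "twist": 0}, {"slide": [0, 0, -4], "twist": 0}, {"slide": [0, 0, -6], "twist": 0}, {"slide": [0, 0, -6], "twist": 0}])

```text
t: 17.68
position: [0.5464, -0.2305, 0.192]
tcp_rot: [[-0.837, -0.547, -0.0], [-0.547, 0.837, 0.0], [0.0, 0.0, -1.0]]
wrist_force: [-1.8, 2.1, 7.5]
width: 0.0482
grasp_force: 64.4
```

Request:
move_arm(series=[{"slide": [0, 0, -2], "twist": 0}, {"slide": [0, 0, -4], "twist": 0}, {"slide": [0, 0, -4.5], "twist": 0}, {"slide": [0, 0, -4.5], "twist": 0}])

```text
t: 18.02
position: [0.5465, -0.2306, 0.1879]
tcp_rot: [[-0.837, -0.547, 0.0], [-0.547, 0.837, 0.0], [-0.0, 0.0, -1.0]]
wrist_force: [-2.7, 2.5, 9.8]
width: 0.0485
grasp_force: 64.7
```

```bash
python3 -c "
from h import *
o=arm.observe();print(o['torque'],o['wrist_force'],o['position'],o['joint_positions'])"
```

```text
[ 0.57447875  0.43516426 -0.00310565] [-2.67125525  2.45606727  9.76208499] [ 0.54647741 -0.23060378  0.18790238] [-2.86496760e+01  2.82642723e+01  8.47950016e+01  7.38594878e-03
  6.69374173e+01 -1.51838792e+02]
```

Request:
move_arm(series=[{"slide": [-0.5, 0.5, 0], "twist": 0}, {"slide": [-0.5, 0.5, 0], "twist": -0.06}, {"slide": [-0.5, 0.5, 0], "twist": -0.13}, {"slide": [-0.5, 0.5, 0], "twist": -0.2}, {"slide": [-0.5, 0.5, 0], "twist": -0.27}, {"slide": [-0.5, 0.5, 0], "twist": -0.34}, {"slide": [-0.5, 0.5, 0], "twist": -0.4}])

```text
t: 18.6
position: [0.5464, -0.2306, 0.1883]
tcp_rot: [[-0.985, -0.175, 0.001], [-0.175, 0.985, -0.001], [-0.001, -0.001, -1.0]]
wrist_force: [-0.3, -0.9, 9.5]
width: 0.0481
grasp_force: 64.6
```

```bash
python3 -c "
from h import *
o=arm.observe();print(o['torque'],o['wrist_force'],o['position'])"
```

```text
[-0.07270011  0.08566016  0.13658737] [-0.33420797 -0.94669576  9.50356532] [ 0.5464453  -0.23058888  0.18830893]
```

Request:
move_arm(series=[{"slide": [0, 0, 0], "twist": -0.07}, {"slide": [0, 0, 0], "twist": -0.14}, {"slide": [0, 0, 0], "twist": -0.21}, {"slide": [0, 0, 0], "twist": -0.28}, {"slide": [0, 0, 0], "twist": -0.35}, {"slide": [0, 0, 0], "twist": -0.39}, {"slide": [0, 0, 0], "twist": -0.39}])

```text
t: 19.18
position: [0.5465, -0.2306, 0.1883]
tcp_rot: [[-0.977, 0.212, 0.001], [0.212, 0.977, -0.001], [-0.002, -0.001, -1.0]]
wrist_force: [-0.0, -0.2, 9.0]
width: 0.0485
grasp_force: 64.7
```

Request:
move_arm(series=[{"slide": [0, 0, 1], "twist": 0}, {"slide": [0, 0, 2], "twist": 0}, {"slide": [0, 0, 3], "twist": 0}, {"slide": [0, 0, 4], "twist": 0}, {"slide": [0, 0, 4], "twist": 0}])

```text
t: 19.6
position: [0.5464, -0.2306, 0.1915]
tcp_rot: [[-0.978, 0.209, 0.001], [0.209, 0.978, -0.001], [-0.001, -0.0, -1.0]]
wrist_force: [4.3, -2.5, -3.0]
width: 0.0483
grasp_force: 65.6
```

```bash
python3 -c "
from h import *
o=arm.observe();print(o['torque'],o['wrist_force'],o['position'])"
```

```text
[-0.41711002 -0.55709337  0.10003232] [ 4.27042745 -2.53544602 -2.95312719] [ 0.54639992 -0.23055046  0.19150976]
```

The lugs now bear under the lands: the pull reverses to -3 N. I release.

Request:
move_arm(series=[{"slide": [0, 0, -0.5], "twist": 0}, {"slide": [0, 0, -0.5], "twist": 0}])

```text
t: 19.77
position: [0.5463, -0.2305, 0.1914]
tcp_rot: [[-0.978, 0.209, 0.001], [0.209, 0.978, -0.001], [-0.001, -0.0, -1.0]]
wrist_force: [2.1, -2.1, 1.7]
width: 0.0484
grasp_force: 66.4
```

Request:
move_arm(series=[{"slide": [0, 0, 0], "twist": 0}, {"slide": [0, 0, 0], "twist": 0}, {"slide": [0, 0, 0], "twist": 0}, {"slide": [0, 0, 0], "twist": 0}, {"slide": [0, 0, 0], "twist": 0}, {"slide": [0, 0, 0], "twist": 0}], claw=-1)

```text
t: 20.27
position: [0.546, -0.2302, 0.1912]
tcp_rot: [[-0.978, 0.209, -0.0], [0.209, 0.978, 0.0], [0.0, 0.0, -1.0]]
wrist_force: [-0.2, 0.4, 0.2]
width: 0.0853
grasp_force: 0.0
```

Request:
move_arm(series=[{"slide": [0, 0, 20], "twist": 0}, {"slide": [0, 0, 55], "twist": 0}, {"slide": [0, 0, 90], "twist": 0}, {"slide": [0, 30, 100], "twist": 0}, {"slide": [0, 70, 100], "twist": 0}, {"slide": [-5, 110, 100], "twist": 0}, {"slide": [-10, 150, 100], "twist": 0}, {"slide": [-20, 190, 100], "twist": 0}])

```text
t: 20.93
position: [0.5259, -0.0386, 0.2913]
tcp_rot: [[-0.978, 0.21, 0.001], [0.21, 0.978, 0.0], [-0.001, 0.0, -1.0]]
wrist_force: [0.4, -0.2, -0.5]
width: 0.0853
grasp_force: 0.0
```

Request:
move_arm(series=[{"slide": [-10, 40, 0], "twist": 0}, {"slide": [-10, 80, 0], "twist": 0}, {"slide": [-10, 120, 0], "twist": 0}, {"slide": [-10, 120, 0], "twist": 0}])

```text
t: 21.27
position: [0.5153, 0.0856, 0.2915]
tcp_rot: [[-0.979, 0.205, 0.0], [0.205, 0.979, 0.002], [0.0, 0.002, -1.0]]
wrist_force: [-0.8, -1.0, -1.6]
width: 0.0854
grasp_force: 0.0
```

```bash
python3 - <<'E'
from h import *
a=snap('top');b=snap('side')
T=[]
for s,c,w in((b,(319,160),24),(a,(388,204),18)):
    u,v=c; T.append(cv2.resize(s['pixels'][v-w:v+w,u-w:u+w],(390,390),interpolation=cv2.INTER_CUBIC))
    hsv=cv2.cvtColor(np.ascontiguousarray(s['pixels'][v-w:v+w,u-w:u+w]),cv2.COLOR_RGB2HSV)
    m=(hsv[...,0]>18)&(hsv[...,0]<35)&(hsv[...,1]>130)
    y,x=np.nonzero(m); P=pts(s,np.c_[x+u-w,y+v-w]); P=P[(np.hypot(P[:,0]-.546,P[:,1]+.23)<.03)&(P[:,2]>.17)]
    print(len(P),np.percentile(P[:,2],[5,50,95]).round(4) if len(P) else '')
save(np.hstack(T),'m5.png')
E
```

```text
31 [0.1986 0.2044 0.2067]
134 [0.1887 0.2054 0.2104]
```

View pics/m5.png

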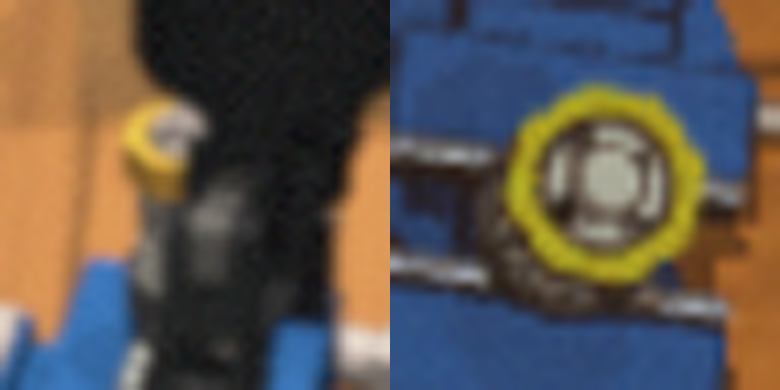

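The collar sits level on the shaft, with its ring centred at (605,183) in the right panel. Its top is at z ≈ 0.205, the locked height of 145 + 45 + 15 mm. I hand it in.

```bash
python3 -c "
from bench import arm
print(arm.finish_job())"
```

```text
the job is handed in; nothing more can be done
None
```

The job is handed in: the spring is home on the dog ring and the brass collar is locked in the groove, still at its locked height after release (about 21 s used, pushes about 10–11 N at most while fitting the parts on the shaft); the verdict was not shown.

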